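# Pour the beads into the layout tray and set the straightedge

## Task

Draw the red cup out from under the magnifier without knocking the magnifier or spilling, pour all six beads from the held cup into the white layout tray, and stand the empty cup upright on the cork mat. Then lay the straightedge flat on the table, flush against the tray's long edge that faces the robot and roughly centred on it, ready for measuring the strand. Leave the other things on the bench where they are.

Things in the scene. Friction and masses are not known exactly. Their poses are not given: they have to be found in the camera images.
- magnifier: Bench magnifier, fixed. Origin under its round base (radius 50, height 18 mm). A post at x = +20 mm rises to 150 mm; a level black-rimmed lens, outer radius 57 mm, 145 to 155 mm above the table, is centred at x = -110 mm. The cup stands at about x = -172 mm, spout under the lens: the gripper fits only if its body leans back, towards -x of this frame.
- cup: Red open pouring cup, 0.12 kg. Origin under its base, z up, +x to the spout (about +x of the magnifier). Flat parallel sides at y = -30 and +30 mm, walls 3 mm. Base x = -30 to 20 mm; upright back wall at x = -30, 60 mm high; front wall slopes out at 45 degrees from x = 20 at the base to the lip at x = 62, 42 mm high. Sides are 60 mm high from x = -30 to 20.
- cup_lip (a point): Middle of the cup's pouring lip: 62 mm ahead (+x) and 42 mm above the cup's origin.
- tray: White open layout tray, fixed, 150 mm (x) by 220 mm (y), 40 mm high, walls and floor 5 mm. Origin under its centre. Its near long edge, facing the robot, is the outer face at x = -75 mm of its frame, running along its y.
- mat: Square cork mat, fixed, 130 x 130 mm, 3 mm thick. Origin under its centre.
- rule: Aluminium straightedge, loose, 0.2 kg: flat plate 170 mm long (y), 56 mm wide (x), 6 mm thick, with a blue grip rib along its middle, 120 mm long (y), 14 mm wide (x), its top 31 mm above the table. Origin at the underside of its centre. Both long edges are alike.
- bead0: Oval polished bead, turquoise, 24 mm long, 16 mm thick, 12 g; origin at its centre. Starts in the cup.
- bead1: Oval polished bead, dark blue, 24 mm long, 16 mm thick, 12 g; origin at its centre. Starts in the cup.
- bead2: Oval polished bead, amber yellow, 24 mm long, 16 mm thick, 12 g; origin at its centre. Starts in the cup.
- bead3: Oval polished bead, turquoise, 24 mm long, 16 mm thick, 12 g; origin at its centre. Starts in the cup.
- bead4: Oval polished bead, dark blue, 24 mm long, 16 mm thick, 12 g; origin at its centre. Starts in the cup.
- bead5: Oval polished bead, amber yellow, 24 mm long, 16 mm thick, 12 g; origin at its centre. Starts in the cup.
- ink_jar: Bystander: small amber glass jar with black cap, 40 mm diameter, 50 mm high. Origin at the underside of its centre.
- screwdriver: Bystander: screwdriver lying flat, 170 mm long. Origin at its middle, at the underside.
- hammer: Bystander: small hammer lying flat, 220 mm long. Origin at its middle, at the underside.
- bench_block: Bystander: square steel block 70 x 70 x 20 mm. Origin at the underside of its centre.
- brush: Bystander: brush lying flat, 170 mm long. Origin at its middle, at the underside.
- dish: Bystander: small blue ceramic dish, 80 mm diameter, 30 mm high. Origin at the underside of its centre.
- cup_in (a point): Point inside the cup, 14 mm above the base's underside and 2 mm behind the cup's origin.
There are look-alikes about, which are no part of the job. Of the things that look like the cup, the smallest one is meant.

How it is judged (in metres and radians):
On the way, in this order (a step that is already met when the one before it is completed fails the run):
1. the cup is lifted off the table with all six beads still in it (height (world z) of cup above 0.02 m and distance between each of bead0, bead1, bead2, bead3, bead4, bead5 and cup_in below 0.065 m), for 0.1 s.
2. all six beads lie in the tray while the gripper still holds the cup (x of bead0 in the frame of tray between -0.073 and 0.073 m and y of bead0 in the frame of tray between -0.108 and 0.108 m and z of each of bead0, bead1, bead2, bead3, bead4, bead5 in the frame of tray below 0.04 m and x of bead1 in the frame of tray between -0.073 and 0.073 m and y of bead1 in the frame of tray between -0.108 and 0.108 m and x of bead2 in the frame of tray between -0.073 and 0.073 m and y of bead2 in the frame of tray between -0.108 and 0.108 m and x of bead3 in the frame of tray between -0.073 and 0.073 m and y of bead3 in the frame of tray between -0.108 and 0.108 m and x of bead4 in the frame of tray between -0.073 and 0.073 m and y of bead4 in the frame of tray between -0.108 and 0.108 m and x of bead5 in the frame of tray between -0.073 and 0.073 m and y of bead5 in the frame of tray between -0.108 and 0.108 m and contact force between the fingers and cup above 0.5 N), for 0.2 s.
3. the empty cup stands upright on the cork mat, released (x of cup in the frame of mat between -0.05 and 0.05 m and y of cup in the frame of mat between -0.05 and 0.05 m and height (world z) of cup below 0.008 m and angle between cup's own z axis and vertical below 0.06 rad and contact force between the fingers and cup below 0.2 N and linear speed of cup below 0.03 m/s), for 0.2 s.
At the end, for the whole second after the job is handed in: All six beads rest in the tray; the released cup stands upright on the mat, origin within 50 mm of its centre along each side; the released straightedge lies flat along the tray's robot-side edge, gap under 5 mm, parallel within 0.045 rad, centred within 50 mm (all of step 3 and x of bead0 in the frame of tray between -0.073 and 0.073 m and y of bead0 in the frame of tray between -0.108 and 0.108 m and z of each of bead0, bead1, bead2, bead3, bead4, bead5 in the frame of tray below 0.04 m and x of bead1 in the frame of tray between -0.073 and 0.073 m and y of bead1 in the frame of tray between -0.108 and 0.108 m and x of bead2 in the frame of tray between -0.073 and 0.073 m and y of bead2 in the frame of tray between -0.108 and 0.108 m and x of bead3 in the frame of tray between -0.073 and 0.073 m and y of bead3 in the frame of tray between -0.108 and 0.108 m and x of bead4 in the frame of tray between -0.073 and 0.073 m and y of bead4 in the frame of tray between -0.108 and 0.108 m and x of bead5 in the frame of tray between -0.073 and 0.073 m and y of bead5 in the frame of tray between -0.108 and 0.108 m and linear speed of each of bead0, bead1, bead2, bead3, bead4, bead5 below 0.05 m/s and x of rule in the frame of tray between -0.108 and -0.098 m and y of rule in the frame of tray between -0.05 and 0.05 m and angle between the y axis of rule and the y axis of tray, either way round below 0.045 rad and angle between rule's own z axis and vertical below 0.05 rad and height (world z) of rule below 0.005 m and contact force between the fingers and rule below 0.2 N and linear speed of rule below 0.03 m/s); the robot touches nothing.
It fails at once if the magnifier is knocked (more than 5 N) (contact force between anything else and magnifier above 5 N).
It fails at once if a bystander (jar, screwdriver, hammer, block, brush, dish) is moved more than 30 mm (distance of any of ink_jar, screwdriver, hammer, bench_block, brush, dish from where it was at the start of the episode above 0.03 m).
It also fails if it takes over 72 s, if anything falls off the work surface, if the arm or the gripper's body presses on something with over 40 N, if the wrist force passes 120 N, or if a joint passes its speed limit or range.

## Robot

A 6-joint arm with a two-finger parallel gripper is mounted at the origin on the work surface. World frame = base frame: x ahead of the robot, y to its left, z up, the work surface at z = 0. Lengths are in mm, angles in rad, forces in N, time in s.
With the tool pointing down it reaches from about 275 to 1000 mm from the base axis. Payload 8.4 kg.
Tool frame: the origin (TCP) lies midway between the tips of the shut fingers; the grasp point (between the pads) lies 19 mm behind it; z points along the fingers, y is the line along which they close (so a half turn about z gives the same grasp; the last joint's range is limited). The gripper opens to 85 mm and grips with 20 to 120 N. Pads are 22 mm wide; open, the fingers measure 114 mm over their backs; the gripper's body (76 mm by 85 mm) begins 54 mm behind the grasp point. The pads swing forward as they close: fully open they stand 13 mm farther back than shut.
Start: joints at [1.209, 0.353, 1.633, -0, 1.155, -0.002], TCP at [220.053, 584.982, 231.281] pointing down, gripper open.
Joint ranges: [-2.63, 2.63], [-0.92, 2.1], [0.06, 2.66], [-1.3, 4.44], [0, 2.69], [-3.02, 3.02]. Speed limits (rad/s): [2.22, 2.22, 2.79, 3.14, 3.14, 3.14].

## Interface

Orientations are given as [roll, pitch, yaw] about the fixed x, y, z axes, in that order (R = Rz(yaw) Ry(pitch) Rx(roll)).
In Python, from rig import r, cams gives the robot as it stands. The module is installed in compiled form; this text tells all that it offers.
- The arm moves only by the tool send_rows, never from a script. Its argument "targets" is one flat list of numbers, 7 for each row, row after row: the shift along the tool's x, y, z in m, then the turn, a rotation vector about the tool's x, y, z in rad, then the opening, from -1 (shut) to 1 (fully open). In form: [tx, ty, tz, wx, wy, wz, fingers, tx, ty, tz, wx, wy, wz, fingers, ...]. A call has 1 to 12 rows; each row is the pose to reach, as a shift and turn from the pose commanded when the call began, along the tool's axes at that moment; what a row does not reach only later rows make up. A row lasts 1/12 s, in which the tool goes at most 41.7 mm and 7.16 degrees, less where a joint would pass 70% of its speed; a pose out of reach is approached as far as the arm can. A call with a gripper value outside its range is refused whole. The fingers move at their own pace and stop on an object; "grip_force" is the grip in N (left out, the last holds). Time passes only in rows, so rows that repeat a pose let the fingers close. It gives the time, the measured TCP pose, the force, the opening and the grip force at its end, in the units of the state.
- r.sense(): the state, without advancing time (a new reading comes with each control period).
- cams.grab_frame(name): name is "scene" or "top" or "wrist"; returns a dict with "color" (480x640x3 uint8, blue, green, red), "fx", "fy", "cx", "cy" (pixels), "k1" (the pictures are not rectified: a ray, as slopes to the right and down, at radius r is drawn at 1 + k1 r^2 times it, then the intrinsics apply), "xyz" and "attitude" of the camera in the world. Camera axes: x right, y down, z forward; pixel columns grow to the right and rows downward; lengths in mm; the calibration is good to about 2 mm. A picture is of the moment at which its call begins. There is no depth.
- r.sign_off(): hands the job in; it is judged then, once.
The state is a dict: "clock": time; "qpos": joint angles; "qvel": joint speeds; "joint_efforts": joint torques, N m; "eef_pos": TCP position; "tcp_rot": TCP orientation; "contact_force": force on the tool from outside, world axes, zero at the start; "wrist_torque": the same for the moment, N m; "opening": opening from 0.0 (shut) to 1.0 (fully open); "grasp_force": force on a finger pad.
Only numpy, scipy, OpenCV 4.12 (cv2) and the standard library are available. Lean on these libraries where they do the work, as an engineer would, in place of code of your own. Each camera call takes 0.05 s, during which the arm holds its last target. There are 200 camera calls.

## Working session

There is one attempt and no reset: what is moved stays moved. The work goes in short steps, Python scripts to look and compute and a tool call to move; the robot and the scene stay as the last step left them, time stands still between calls to the robot, and variables do not carry over. Pictures are saved under pics/ and viewed, at most 10 in all, crops included, and the job is handed in when it is done.

Besides the shell and the picture viewer there is one more tool, called after "Request:" as a command line: name --argument value ..., lists and objects as JSON in quotes. send_rows: Moves the arm, as the interface text tells. Its arguments: {"type":"object","properties":{"targets":{"type":"array"},"grip_force":{"type":"number"}},"required":["targets"]}

```bash
mkdir -p pics; cat > h.py <<'E'
import numpy as np, cv2
from scipy.spatial.transform import Rotation as R
from rig import r, cams
def rot(a): return R.from_euler('xyz',a)   # fixed axes
def grab(n,save=None):
    f=cams.grab_frame(n)
    if save: cv2.imwrite('pics/'+save+'.png',f['color'])
    return f
def ray(f,u,v):
    K=np.array([[f['fx'],0,f['cx']],[0,f['fy'],f['cy']],[0,0,1.]])
    p=cv2.undistortPoints(np.array([[[u,v]]],float),K,np.array([f['k1'],0,0,0,0.]))[0,0]
    d=rot(f['attitude']).apply([p[0],p[1],1.]); return np.array(f['xyz'],float),d
def plane(f,u,v,z):
    o,d=ray(f,u,v); return o+d*(z-o[2])/d[2]
def two(f1,p1,f2,p2):
    o1,d1=ray(f1,*p1);o2,d2=ray(f2,*p2)
    s=np.linalg.lstsq(np.c_[d1,-d2],o2-o1,rcond=None)[0]
    a=o1+s[0]*d1;b=o2+s[1]*d2; return (a+b)/2,np.linalg.norm(a-b)
E
python3 - <<'E'
from h import *
import pickle
fs={}
for n in('scene','top','wrist'):
    f=grab(n,n+'0'); fs[n]=f; print(n,{k:np.round(v,3).tolist() for k,v in f.items() if k!='color'})
pickle.dump(fs,open('f0.pkl','wb'))
print(r.sense())
E
```

```text
scene {'fx': 491.148, 'fy': 491.148, 'cx': 322.455, 'cy': 233.545, 'k1': -0.09, 'xyz': [1177.483, 971.994, 786.041], 'attitude': [-2.119, -0.017, 2.603]}
top {'fx': 596.341, 'fy': 596.341, 'cx': 328.402, 'cy': 249.175, 'k1': 0.034, 'xyz': [321.264, 0.182, 1551.888], 'attitude': [-2.975, -0.01, -1.587]}
wrist {'fx': 357.844, 'fy': 357.844, 'cx': 325.994, 'cy': 242.214, 'k1': 0.001, 'xyz': [142.829, 613.963, 373.063], 'attitude': [2.816, 0.001, 1.21]}
{'clock': 0.15, 'qpos': array([ 1.20860476e+00,  3.53518613e-01,  1.63396094e+00, -3.05810669e-05,
        1.15519430e+00, -2.42776953e-03]), 'qvel': array([-0.00108665, -0.00180967, -0.00012334, -0.00031854, -0.00046391,
        0.00056582]), 'joint_efforts': array([-4.76080231e-05, -6.05627704e+01, -3.42338669e+01,  1.57482134e-05,
        6.19528815e-03, -6.36849745e-05]), 'eef_pos': array([219.929903  , 584.63878381, 230.71668986]), 'tcp_rot': array([-3.14051140e+00,  2.53394708e-05,  2.78184124e+00]), 'contact_force': array([ 0.19780808, -0.04148222, -0.00796284]), 'wrist_torque': array([-0.01957312, -0.00504339,  0.00823779]), 'grasp_force': 0.0, 'opening': 1.0021251714133417}
```

View pics/top0.png

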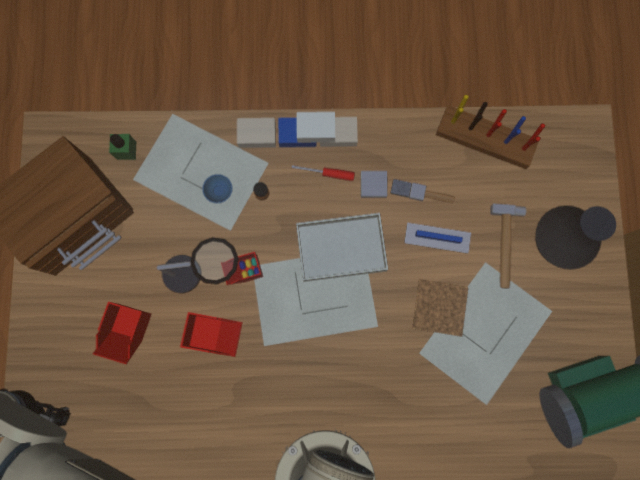

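View pics/scene0.png

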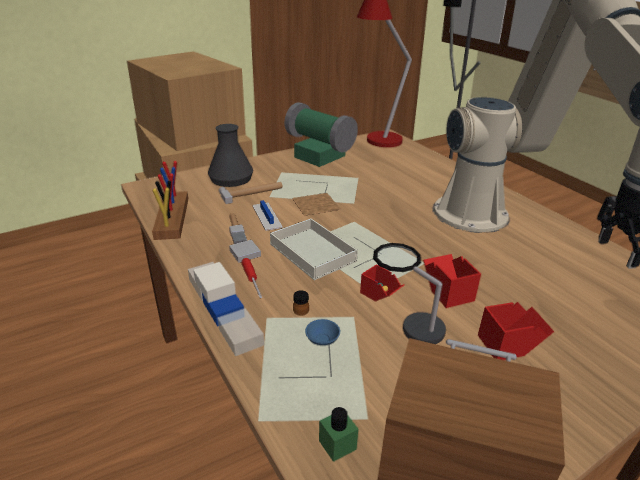

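The top picture shows the small cup with its beads at (243,268), partly under the lens at (213,260), with the magnifier base at (181,273). The tray is at (342,247), the rule at (438,237) and the mat at (440,306). The scene picture shows the cup at (380,283), the lens at (397,257), the tray at (313,248), the rule at (266,214) and the mat at (316,204). I'll zoom in on these.

```bash
python3 - <<'E'
from h import *
import pickle
fs=pickle.load(open('f0.pkl','rb'))
t=fs['top']['color'];s=fs['scene']['color']
def crop(im,x,y,w,h,k): return cv2.resize(im[y:y+h,x:x+w],None,fx=k,fy=k,interpolation=cv2.INTER_CUBIC)
a=crop(t,150,220,100+25,75,3.2)   #cup  400x240
b=crop(t,285,200,200,150,2)       #tray,rule,mat
c=crop(s,340,230,125,75+19,3.2)
d=crop(s,215,180,160,120,2.5)
out=np.zeros((600,800,3),np.uint8)
for im,x,y in((a,0,0),(b,400,0),(c,0,300),(d,400,300)): out[y:y+im.shape[0],x:x+im.shape[1]]=im[:300,:400]
cv2.imwrite('pics/mos.png',out)
def mask(im,lo,hi): return cv2.inRange(cv2.cvtColor(im,cv2.COLOR_BGR2HSV),lo,hi)
for n,red in(('top',t),('scene',s)):
    hsv=cv2.cvtColor(red,cv2.COLOR_BGR2HSV)
    for nm,m in(('red',mask(red,(0,150,60),(6,255,255))|mask(red,(174,150,60),(180,255,255))),('blue',mask(red,(105,140,60),(125,255,255)))):
        for q in cv2.findContours(m,0,2)[0]:
            if cv2.contourArea(q)>120: 
                bb=cv2.minAreaRect(q); print(n,nm,cv2.contourArea(q),np.round(cv2.boxPoints(bb)).tolist())
E
```

```text
top red 1912.5 [[180.0, 347.0], [186.0, 311.0], [242.0, 322.0], [235.0, 357.0]]
top red 2238.5 [[89.0, 352.0], [108.0, 299.0], [150.0, 314.0], [131.0, 367.0]]
top red 189.5 [[220.0, 260.0], [255.0, 251.0], [261.0, 275.0], [226.0, 285.0]]
top red 224.0 [[322.0, 175.0], [323.0, 167.0], [354.0, 172.0], [353.0, 180.0]]
top red 123.0 [[522.0, 148.0], [542.0, 123.0], [548.0, 128.0], [528.0, 153.0]]
top blue 156.5 [[416.0, 235.0], [417.0, 230.0], [461.0, 237.0], [461.0, 242.0]]
top blue 370.5 [[279.0, 142.0], [279.0, 118.0], [296.0, 118.0], [296.0, 142.0]]
scene red 2721.5 [[474.0, 343.0], [489.0, 293.0], [558.0, 315.0], [543.0, 364.0]]
scene red 943.0 [[352.0, 284.0], [378.0, 259.0], [404.0, 285.0], [378.0, 310.0]]
scene red 165.0 [[240.0, 260.0], [248.0, 256.0], [258.0, 278.0], [249.0, 282.0]]
scene red 1883.0 [[423.0, 259.0], [473.0, 247.0], [486.0, 298.0], [436.0, 310.0]]
scene red 388.0 [[367.0, 131.0], [401.0, 131.0], [401.0, 146.0], [367.0, 146.0]]
scene red 537.5 [[357.0, 0.0], [391.0, 0.0], [391.0, 19.0], [357.0, 19.0]]
scene blue 491.5 [[200.0, 298.0], [228.0, 281.0], [244.0, 309.0], [217.0, 325.0]]
```

View pics/mos.png

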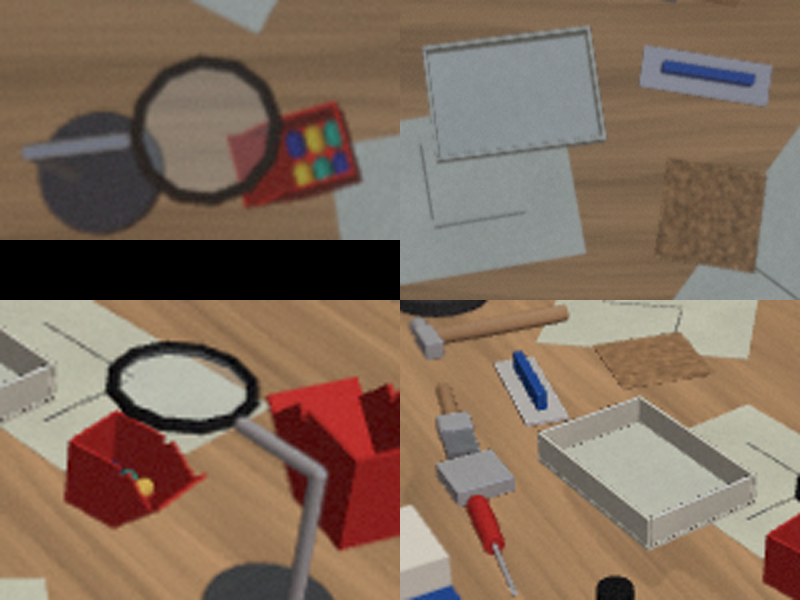

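The mosaic shows the cup's back-rim corners at top (255,252) and (262.5,276) and at scene (360.6,274) and (376.6,265). The tray rim, rule and mat corners are also readable. I'll triangulate them.

```bash
python3 - <<'E'
from h import *
import pickle
fs=pickle.load(open('f0.pkl','rb'));T=fs['top'];S=fs['scene']
A=lambda X,Y:(150+X/3.2,220+Y/3.2)
B=lambda X,Y:(285+(X-400)/2,200+Y/2)
C=lambda X,Y:(340+X/3.2,230+(Y-300)/3.2)
D=lambda X,Y:(215+(X-400)/2.5,180+(Y-300)/2.5)
def p(n,x): print(n,*[np.round(i,1) for i in x])
p('cup back +x',two(T,A(337,103),S,C(66,442)));p('cup back -x',two(T,A(360,180),S,C(117,412)))
p('lip+x',two(T,A(229,136),S,C(205,477)))
for n,(a,d) in {'TL':((424,46),(650,517)),'TR':((590,27),(538,432)),'BR':((606,140),(640,397)),'BL':((438,161),(756,476))}.items(): p('tray '+n,two(T,B(*a),S,D(*d)))
p('rib r',two(T,B(755,78),S,D(519,355)));p('rib l',two(T,B(662,66),S,D(543,402)))
for q in((644,45),(772,65),(766,104),(640,84)): p('rule plate z6',[plane(T,*B(*q),6)])
for q in((668,159),(765,169),(756,270),(656,257)): p('mat z3',[plane(T,*B(*q),3)])
for q in((337,103),(360,180)): p('cup z60',[plane(T,*A(*q),60)])
for q in((229,136),(246,208)): p('lip z42',[plane(T,*A(*q),42)])
for q in((424,46),(590,27),(606,140),(438,161)): p('tray z40',[plane(T,*B(*q),40)])
p('lens z150',[plane(T,*A(206,130),150)]);p('base z18',[plane(T,*A(99,172),18)])
p('lens two',two(T,A(206,130),S,C(183,387)))
E
```

```text
cup back +x [568.5 166.2  54.4] 1.4
cup back -x [506.5 148.6  51.2] 0.1
lip+x [528.4 260.4  69.9] 33.1
tray TL [643.8  61.8  40.3] 3.5
tray TR [ 668.1 -155.2   36.5] 0.5
tray BR [ 520.3 -171.8   34.2] 0.7
tray BL [495.7  44.7  33.9] 1.2
rib r [ 597.5 -368.    23.3] 6.0
rib l [ 618.  -249.6   15.9] 2.9
rule plate z6 [ 649.9 -229.3    6. ]
rule plate z6 [ 620.4 -397.3    6. ]
rule plate z6 [ 568.3 -386.5    6. ]
rule plate z6 [ 597.4 -222.     6. ]
mat z3 [ 497.9 -255.3    3. ]
mat z3 [ 483.  -381.2    3. ]
mat z3 [ 352.9 -362.3    3. ]
mat z3 [ 371.3 -234.4    3. ]
cup z60 [567. 166.  60.]
cup z60 [505.5 147.7  60. ]
lip z42 [544.6 253.7  42. ]
lip z42 [486.8 239.5  42. ]
tray z40 [645.3  60.8  40. ]
tray z40 [ 667.5 -154.9   40. ]
tray z40 [ 519.2 -170.9   40. ]
tray z40 [495.5  44.1  40. ]
lens z150 [533.4 252.6 150. ]
base z18 [520.4 361.6  18. ]
lens two [533.4 253.6 146.9] 1.2
```

The heights agree with the text. I get the cup origin at about (530,186) with yaw about 1.82, and the lens at (533,253). I'll move to a leaned-back pregrasp pose and check from there with the wrist camera.

```bash
cat >> h.py <<'E'
def Rt(yaw,lean):
    "tool attitude: closing axis = -cup y for cup yaw, body leaning back by lean (rad)"
    cx=np.array([np.cos(yaw),np.sin(yaw),0]); y=np.array([np.sin(yaw),-np.cos(yaw),0])
    z=np.sin(lean)*cx-np.array([0,0,np.cos(lean)]); return R.from_matrix(np.c_[np.cross(y,z),y,z])
def delta(p0,R0,p,Rg):
    return np.round(np.r_[R0.inv().apply(np.subtract(p,p0))/1000,(R0.inv()*Rg).as_rotvec()],4).tolist()
def here():
    s=r.sense(); return s['eef_pos'],rot(s['tcp_rot']),s
E
python3 - <<'E'
from h import *
p,q,s=here()
G=Rt(1.82,np.radians(50))
a=[500,120,260]; b=[552,99,103]
V=Rt(1.82,0.3)
print(delta(p,q,a,V)); print(delta(a,V,b,G))
E
```

```text
[-0.4257, -0.3363, -0.0289, -0.1452, 0.277, 0.9543]
[-0.0781, 0.0452, 0.1402, -0.0, 0.5727, 0.0]
```

Request:
send_rows --targets '[-0.426,-0.336,-0.029,-0.145,0.277,0.954,1,-0.426,-0.336,-0.029,-0.145,0.277,0.954,1,-0.426,-0.336,-0.029,-0.145,0.277,0.954,1,-0.426,-0.336,-0.029,-0.145,0.277,0.954,1,-0.426,-0.336,-0.029,-0.145,0.277,0.954,1,-0.426,-0.336,-0.029,-0.145,0.277,0.954,1,-0.426,-0.336,-0.029,-0.145,0.277,0.954,1,-0.426,-0.336,-0.029,-0.145,0.277,0.954,1,-0.426,-0.336,-0.029,-0.145,0.277,0.954,1,-0.426,-0.336,-0.029,-0.145,0.277,0.954,1,-0.426,-0.336,-0.029,-0.145,0.277,0.954,1,-0.426,-0.336,-0.029,-0.145,0.277,0.954,1]'

```text
clock: 1.15
eef_pos: [478.7, 155.3, 258.2]
tcp_rot: [3.141, -0.301, 1.82]
contact_force: [0.8, 0.4, -0.2]
opening: 1.001
grasp_force: 0.0
```

```bash
python3 - <<'E'
from h import *
p,q,s=here()
print(p,s['qpos'],s['clock'])
print(delta(p,q,[552,99,103],Rt(1.82,np.radians(50))))
E
```

```text
[478.67164314 155.34994695 258.18452451] [ 0.10945989  0.15613614  1.86949995  0.3235053   1.1776308  -0.27370528] 1.15
[-0.1154, 0.0571, 0.1267, 0.0007, 0.5717, 0.0001]
```

Request:
send_rows --targets '[-0.115,0.057,0.127,0,0.572,0,1,-0.115,0.057,0.127,0,0.572,0,1,-0.115,0.057,0.127,0,0.572,0,1,-0.115,0.057,0.127,0,0.572,0,1,-0.115,0.057,0.127,0,0.572,0,1,-0.115,0.057,0.127,0,0.572,0,1,-0.115,0.057,0.127,0,0.572,0,1,-0.115,0.057,0.127,0,0.572,0,1]'

```text
clock: 1.82
eef_pos: [551.2, 102.1, 103.6]
tcp_rot: [3.14, -0.871, 1.822]
contact_force: [-0.7, 0.7, 0.1]
opening: 0.998
grasp_force: 0.0
```

```bash
python3 - <<'E'
from h import *
import pickle
f=grab('wrist','w1'); pickle.dump(f,open('w1.pkl','wb'))
p,q,s=here()
print(p,s['tcp_rot'],s['qpos']); print(f['xyz'],f['attitude'])
E
```

```text
[551.49671455 102.4577642  104.57504571] [ 3.13736796 -0.87027588  1.82478811] [-0.24353965  0.67502917  1.75310219  0.7699812   1.31704875 -0.93596002]
[564.77254887  47.89715595 258.11304185] [-2.59589168e+00 -1.83571162e-03  2.49326175e-01]
```

View pics/w1.png

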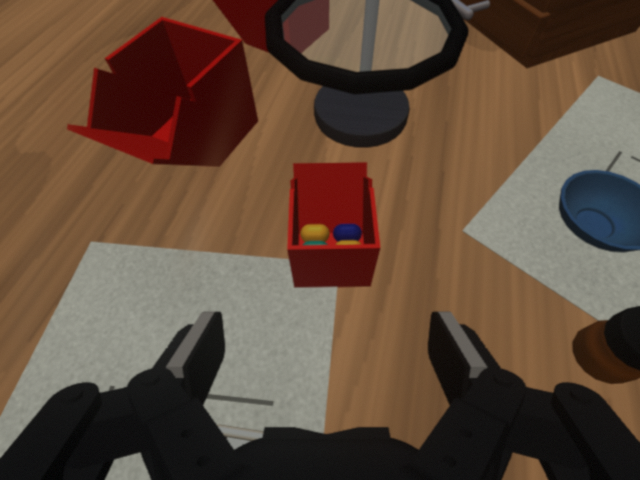

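The wrist view shows the cup centred ahead of the open fingers. Its back-rim corners are at (288,247) and (380,247), its base corners at (293,286) and (374,285), and its lip at (294,165) and (366,163). The lens is above and behind it.

```bash
python3 - <<'E'
from h import *
import pickle
W=pickle.load(open('w1.pkl','rb'));T=pickle.load(open('f0.pkl','rb'))['top']
P=lambda u,v,z:plane(W,u,v,z)
for n,a,b,z in(('rim',(288,247),(380,247),60),('base',(293,286),(374,285),0),('lip',(294,165),(366,163),42)):
    A,B=P(*a,z),P(*b,z); print(n,np.round((A+B)/2,1),np.round(B-A,1),np.arctan2(*(B-A)[1::-1])+np.pi/2)
A=lambda X,Y:(150+X/3.2,220+Y/3.2)
print(two(T,A(337,103),W,(380,247)),two(T,A(360,180),W,(288,247)))
E
```

```text
rim [541.3 162.4  60. ] [57.3 14.6  0. ] 1.8212045092550055
base [542.1 162.8   0. ] [61.5 16.6  0. ] 1.8344107193302988
lip [517.6 248.2  42. ] [56.3 16.7 -0. ] 1.859301273430403
(array([568.05642809, 165.95804549,  64.9184417 ]), np.float64(3.7176680664014072)) (array([509.28037722, 151.0028976 ,  60.57060163]), np.float64(10.122346385942164))
```

```bash
python3 - <<'E'
from h import *
p,q,s=here(); print(p)
print(delta(p,q,[531,197.7,22],Rt(1.835,np.radians(50))))
E
```

```text
[551.49671455 102.4577642  104.57504571]
[-0.0004, 0.0036, 0.1277, 0.012, 0.0024, -0.0066]
```

Request:
send_rows --targets '[0,0.004,0.015,0.012,0.002,-0.007,1,0,0.004,0.03,0.012,0.002,-0.007,1,0,0.004,0.045,0.012,0.002,-0.007,1,0,0.004,0.06,0.012,0.002,-0.007,1,0,0.004,0.075,0.012,0.002,-0.007,1,0,0.004,0.09,0.012,0.002,-0.007,1,0,0.004,0.1,0.012,0.002,-0.007,1,0,0.004,0.11,0.012,0.002,-0.007,1,0,0.004,0.117,0.012,0.002,-0.007,1,0,0.004,0.124,0.012,0.002,-0.007,1,0,0.004,0.128,0.012,0.002,-0.007,1,0,0.004,0.128,0.012,0.002,-0.007,1]'

```text
clock: 2.87
eef_pos: [530.6, 198.1, 19.9]
tcp_rot: [-3.138, -0.875, 1.831]
contact_force: [0.3, -0.4, -0.4]
opening: 0.996
grasp_force: 0.0
```

```bash
python3 - <<'E'
from h import *
f=grab('wrist','w2'); p,q,s=here(); print(p,s['tcp_rot'],s['contact_force'])
print(f['xyz'],f['attitude'])
E
```

```text
[530.89979851 197.76125358  20.23778122] [-3.1383642  -0.87491799  1.83156869] [-0.74135695 -0.56353892 -0.52813416]
[545.516491   143.63359362 174.19549596] [-2.59191589e+00  1.51833613e-03  2.62878421e-01]
```

View pics/w2.png

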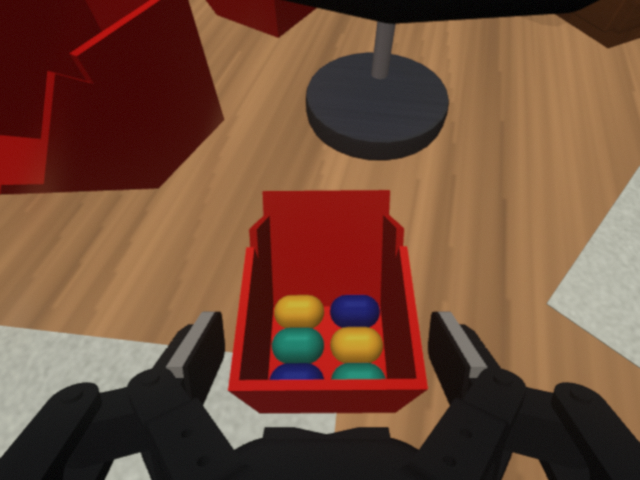

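The cup sits centred and square between the pads, and all six beads are in it. I'll close on it.

Request:
send_rows --targets '[0,0,0,0,0,0,-1,0,0,0,0,0,0,-1,0,0,0,0,0,0,-1,0,0,0,0,0,0,-1,0,0,0,0,0,0,-1,0,0,0,0,0,0,-1,0,0,0,0,0,0,-1,0,0,0,0,0,0,-1,0,0,0,0,0,0,-1,0,0,0,0,0,0,-1]' --grip_force 50

```text
clock: 3.75
eef_pos: [531.3, 197.6, 20.8]
tcp_rot: [-3.14, -0.875, 1.832]
contact_force: [0.5, -3.6, 6.4]
opening: 0.697
grasp_force: 54.1
```

```bash
python3 - <<'E'
from h import *
p,q,s=here(); print(p,s['tcp_rot'],s['contact_force'],s['opening'],s['grasp_force'])
up=q.inv().apply([0,0,1]); back=q.inv().apply([-np.cos(1.835),-np.sin(1.835),0]);print(up,back)
E
```

```text
[531.34960581 197.59647346  20.81464314] [-3.13974296 -0.87501182  1.83215164] [ 0.49080279 -3.57757332  6.41552933] 0.6968986782787303 54.061623215675354
[ 0.76755108 -0.00118563 -0.64098669] [-0.64098518  0.00142863 -0.76755192]
```

Request:
send_rows --targets '[0.003,0,-0.0026,0,0,0,-1,0.0077,0,-0.0064,0,0,0,-1,0.0138,0,-0.0115,0,0,0,-1,0.0169,0,-0.0141,0,0,0,-1,0.0169,0,-0.0141,0,0,0,-1,0.0137,0,-0.018,0,0,0,-1,0.0085,0,-0.024,0,0,0,-1,0.0021,0,-0.032,0,0,0,-1,-0.0055,0,-0.041,0,0,0,-1,-0.0132,0,-0.05,0,0,0,-1,-0.0209,0,-0.0595,0,0,0,-1,-0.0286,0,-0.0687,0,0,0,-1]'

```text
clock: 4.75
eef_pos: [549.9, 127.4, 42.3]
tcp_rot: [-3.139, -0.875, 1.831]
contact_force: [0.6, 0.1, -1.5]
opening: 0.696
grasp_force: 53.8
```

Request:
send_rows --targets '[-0.006,0,-0.008,0,0,0,-1,-0.0077,0,-0.0138,0,0,0,-1,-0.0077,0,-0.02,0,0,0,-1,-0.0038,0,-0.03,0,0,0,-1,0.002,0,-0.038,0,0,0,-1,0.01,0,-0.0464,0,0,0,-1,0.0185,0,-0.0539,0,0,0,-1,0.0277,0,-0.0615,0,0,0,-1,0.034,0,-0.067,0,0,0,-1,0.039,0,-0.071,0,0,0,-1,0.041,0,-0.073,0,0,0,-1,0.041,0,-0.073,0,0,0,-1]'

```text
clock: 5.75
eef_pos: [557.5, 100.5, 121.5]
tcp_rot: [-3.14, -0.874, 1.833]
contact_force: [0.5, 0.4, -1.6]
opening: 0.695
grasp_force: 53.9
```

```bash
python3 - <<'E'
from h import *
p,q,s=here(); print(p,s['tcp_rot'],s['qpos'],s['contact_force'],s['opening'],s['grasp_force'])
c=Rt(1.835,np.radians(50)) # cup origin offset in tool frame
off=c.inv().apply(np.array([533,190,0])-[531.3,197.6,20.8]); print('off',off, 'cup now',p+q.apply(off))
f=grab('wrist','w3')['color'][180:440,180:480]; cv2.imwrite('pics/w3c.png',f)
E
```

```text
[557.54106775 100.48246592 121.45255967] [-3.14011185 -0.8743128   1.83304862] [-0.24239482  0.66233104  1.72630667  0.75681459  1.35553844 -0.91091401] [ 0.4917593   0.39429726 -1.6209729 ] 0.6954604173826626 53.873698711395264
off [-20.93475658  -0.34365769   7.40998424] cup now [559.20684906  92.90905534 100.64009646]
```

View pics/w3c.png

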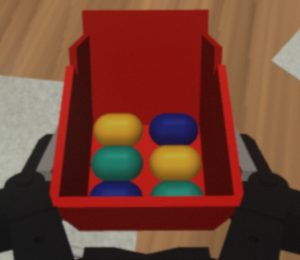

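The cup is held level with all six beads visible. Next I'll fit a small kinematic model from the samples so far, to check that the pour stays within the joint ranges.

```bash
cat > k.py <<'E'
from h import *
from scipy.optimize import least_squares
S=[([1.20860,.35352,1.63396,0,1.15519,-.00243],[219.93,584.64,230.72],[-3.1405,0,2.78184]),
([.10946,.15614,1.8695,.3235,1.17763,-.27371],[478.67,155.35,258.18],[3.141,-.301,1.82]),
([-.24354,.67503,1.7531,.76998,1.31705,-.93596],[551.5,102.46,104.57],[3.13737,-.87028,1.82479]),
([-.24239,.66233,1.72631,.75681,1.35554,-.91091],[557.54,100.48,121.45],[-3.14011,-.87431,1.83305])]
def fk(q,k):
    a,h,L1,L2,e,d=k
    W=R.from_euler('ZYZYZ',[q[0],q[1]+q[2],q[3],q[4],q[5]+np.pi/2])
    s=q[1]+q[2]; rr=a+L1*np.sin(q[1])+L2*np.sin(s)+e*np.cos(s); z=h+L1*np.cos(q[1])+L2*np.cos(s)-e*np.sin(s)
    return np.array([rr*np.cos(q[0]),rr*np.sin(q[0]),z])+d*W.as_matrix()[:,2],W
sol=least_squares(lambda k:np.r_[np.concatenate([fk(q,k)[0]-p for q,p,_ in S]),(k-K0)*.01],x0:=np.array([0,350,400,400,0,250.])) if 0 else None
K0=np.array([0,350,400,400,0,250.])
sol=least_squares(lambda k:np.r_[np.concatenate([fk(q,k)[0]-p for q,p,_ in S]),(k-K0)*.01],K0)
K=sol.x
LO=np.array([-2.63,-.92,.06,-1.3,0,-3.02]);HI=np.array([2.63,2.1,2.66,4.44,2.69,3.02])
def ik(p,Rg,q0):
    def f(q):
        P,W=fk(q,K); return np.r_[(P-p)/100,(W.inv()*Rg).as_rotvec()]
    o=least_squares(f,np.clip(q0,LO+.01,HI-.01),bounds=(LO,HI)); return o.x,np.linalg.norm(o.fun)
E
python3 - <<'E'
from k import *
print(K, np.abs(sol.fun[:12]).max())
for q,p,e in S: print(np.round((fk(q,K)[1].inv()*rot(e)).as_rotvec(),3))
off=np.array([-20.9,0,7.4])
tr=R.from_euler('z',.108)
for py in(1.679,1.3,0.9,.6):
  q0=np.array(S[3][0]);
  for ph in(0,45,80,100,115):
    lean=np.radians(50-ph); Rg=Rt(py,lean); Rc=Rg*Rt(0,np.radians(50)).inv()  # cup attitude
    lip=np.array([582,-55,0])+tr.apply([0,-10,0])+[0,0,55]
    tcp=lip-Rc.apply([62,0,42])-Rg.apply(off)
    q0,er=ik(tcp,Rg,q0); print(py,ph,np.round(tcp),np.round(q0,2),round(er,3))
E
```

```text
Traceback (most recent call last):
  File "k.py", line 14, in <module>
    sol=least_squares(lambda k:np.r_[np.concatenate([fk(q,k)[0]-p for q,p,_ in S]),(k-K0)*.01],K0)
  File "k.py", line 14, in <lambda>
    sol=least_squares(lambda k:np.r_[np.concatenate([fk(q,k)[0]-p for q,p,_ in S]),(k-K0)*.01],K0)
                                                     ~~^^^^^
  File "k.py", line 9, in fk
    W=R.from_euler('ZYZYZ',[q[0],q[1]+q[2],q[3],q[4],q[5]+np.pi/2])
  File "scipy/spatial/transform/_rotation.pyx", line 1413, in scipy.spatial.transform._rotation.Rotation.from_euler
ValueError: Expected axis specification to be a non-empty string of upto 3 characters, got ZYZYZ
```

```bash
sed -i '/x0:=/d; s/W=R.from_euler.*/W=R.from_euler("ZYZ",[q[0],q[1]+q[2],q[3]])*R.from_euler("YZ",[q[4],q[5]+np.pi\/2])/' k.py
cat > t.py <<'E'
from k import *
print(K, np.abs(sol.fun[:12]).max())
for q,p,e in S: print(np.round((fk(q,K)[1].inv()*rot(e)).as_rotvec(),3))
off=np.array([-20.9,0,7.4])
tr=R.from_euler('z',.108)
for py in(1.679,1.3,0.9,.6):
  q0=np.array(S[3][0]);
  for ph in(0,45,80,100,115):
    lean=np.radians(50-ph); Rg=Rt(py,lean); Rc=Rg*Rt(0,np.radians(50)).inv()
    Rc=R.from_euler('zy',[0,0])if 0 else R.from_euler('ZY',[py,np.radians(ph)])
    lip=np.array([582,-55,0])+tr.apply([0,-10,0])+[0,0,55]
    tcp=lip-Rc.apply([62,0,42])-Rg.apply(off)
    q0,er=ik(tcp,Rg,q0); print(py,ph,np.round(tcp),np.round(q0,2),round(er,3))
E
python3 t.py
```

```text
[ -1.52084496 293.87800229 567.25870734 494.50689074  54.71595371
 345.17223114] 1.3637639921317941
[ 0. -0. -0.]
[ 0.  0. -0.]
[ 0.  0. -0.]
[-0. -0. -0.]
1.679 0 [ 589. -119.   34.] [-0.55  0.87  1.53  0.66  1.41 -1.  ] 0.0
1.679 45 [ 589. -118.   78.] [-0.24  0.51  1.78  0.11  0.88 -0.42] 0.0
1.679 80 [586. -95. 105.] [ 0.13  0.49  1.88 -0.68  0.92  0.49] 0.0
1.679 100 [584. -76. 112.] [ 0.32  0.61  1.87 -0.96  1.15  0.85] 0.0
1.679 115 [583. -61. 113.] [ 0.43  0.75  1.83 -1.08  1.36  1.03] 0.0
1.3 0 [ 569. -117.   34.] [-0.64  0.78  1.78  0.88  1.18 -0.98] 0.0
1.3 45 [ 569. -116.   78.] [-0.25  0.47  1.85  0.12  0.82 -0.06] 0.0
1.3 80 [575. -94. 105.] [ 0.12  0.55  1.76 -0.54  1.11  0.7 ] 0.0
1.3 100 [580. -76. 112.] [ 0.27  0.71  1.66 -0.73  1.39  0.91] 0.0
1.3 115 [584. -61. 113.] [ 0.35  0.85  1.57 -0.83  1.6   1.  ] 0.0
0.9 0 [ 549. -107.   34.] [-0.69  0.69  2.06  1.25  0.94 -1.07] 0.0
0.9 45 [ 550. -107.   78.] [-0.24  0.43  1.92  0.12  0.76  0.35] 0.0
0.9 80 [564. -89. 105.] [ 0.07  0.61  1.64 -0.4   1.28  0.93] 0.0
0.9 100 [576. -74. 112.] [ 0.18  0.8   1.46 -0.53  1.61  1.03] 0.0
0.9 115 [585. -62. 113.] [ 0.23  0.95  1.33 -0.62  1.84  1.06] 0.0
0.6 0 [538. -96.  34.] [-0.65  0.64  2.26  1.68  0.82 -1.25] 0.0
0.6 45 [539. -95.  78.] [-0.21  0.4   1.97  0.1   0.71  0.68] 0.0
0.6 80 [558. -82. 105.] [ 0.02  0.65  1.57 -0.28  1.38  1.11] 0.0
0.6 100 [574. -71. 112.] [ 0.1   0.85  1.34 -0.38  1.74  1.16] 0.0
0.6 115 [586. -63. 113.] [ 0.13  1.02  1.17 -0.46  2.    1.16] 0.0
```

```bash
cat >> h.py <<'E'
OFF=np.array([-20.9,0,7.4])
def cup_tcp(pt,yaw,ph,local=(62,0,42)):
    "tool pose putting cup point `local` at pt with cup pitched forward ph deg"
    Rg=Rt(yaw,np.radians(50-ph)); Rc=R.from_euler('ZY',[yaw,np.radians(ph)])
    return np.array(pt)-Rc.apply(local)-Rg.apply(OFF),Rg
def rows(p0,R0,poses,fing):
    for i in range(0,len(poses),12):
        ch=poses[i:i+12]; print('[',', '.join(', '.join('%g'%round(v,3) for v in delta(p0,R0,p,q))+', %g'%fing for p,q in ch),']\n'); p0,R0=ch[-1]
E
cat > t2.py <<'E'
from k import *
p,q,s=here()
tr=R.from_euler('z',.108); L=np.array([582,-55,0])+tr.apply([-15,-20,0])
cur=np.array([*(p+q.apply(OFF)+R.from_euler('z',1.833).apply([62,0,42])),1.833,0])
K1=[(12,[*L[:2],160,1.1,0]),(12,[*L[:2],75,1.1,40]),(12,[*L[:2],60,1.1,75]),(12,[*L[:2],55,1.1,116])]
ps=[];a=cur
for n,w in K1:
    for i in range(1,n+1):
        t=i/n; t=t*t*(3-2*t) if w is K1[0][1] else t; v=a+(np.array(w)-a)*t; ps.append(cup_tcp(v[:3],v[3],v[4]))
    a=np.array(w)
q0=s['qpos'];m=0;Q=[q0]
for P,G in ps:
    q0,e=ik(P,G,q0);m=max(m,e);Q.append(q0)
Q=np.array(Q);print(m,np.round(Q[::12],2),np.abs(np.diff(Q,axis=0)).max(0)*12)
rows(p,q,ps,-1)
E
python3 t2.py
```

```text
7.590045530357154e-10 [[-0.24  0.66  1.73  0.76  1.36 -0.91]
 [-0.7   0.54  1.93  0.94  1.17 -0.85]
 [-0.33  0.41  1.92  0.24  0.8  -0.03]
 [ 0.04  0.52  1.76 -0.42  1.12  0.75]
 [ 0.28  0.9   1.48 -0.74  1.71  1.04]] [0.70850103 0.42950049 0.31310657 0.96231996 0.60362224 1.11363447]
[ -0.003, -0.002, -0.004, -0.013, -0.002, 0.009, -1, -0.01, -0.005, -0.014, -0.044, -0.002, 0.034, -1, -0.021, -0.012, -0.029, -0.09, -0.002, 0.073, -1, -0.034, -0.019, -0.048, -0.148, -0.002, 0.121, -1, -0.049, -0.028, -0.069, -0.213, -0.002, 0.176, -1, -0.064, -0.037, -0.09, -0.283, -0.002, 0.235, -1, -0.079, -0.046, -0.112, -0.352, -0.001, 0.293, -1, -0.093, -0.054, -0.132, -0.418, -0.001, 0.348, -1, -0.105, -0.061, -0.15, -0.476, -0.001, 0.397, -1, -0.115, -0.066, -0.164, -0.522, -0.001, 0.435, -1, -0.121, -0.07, -0.172, -0.553, -0.001, 0.461, -1, -0.124, -0.071, -0.176, -0.564, -0.001, 0.47, -1 ]

[ -0.004, -0, 0.002, 0, -0.058, -0, -1, -0.007, -0, 0.003, -0, -0.116, 0, -1, -0.011, -0, 0.005, 0, -0.174, 0, -1, -0.014, 0, 0.007, 0, -0.233, 0, -1, -0.017, -0, 0.009, 0, -0.291, -0, -1, -0.02, 0, 0.011
[... 434 characters left out ...]
9, 0, -0.007, 0, -0.305, -0, -1, 0.011, -0, -0.007, 0, -0.356, -0, -1, 0.013, -0, -0.008, 0, -0.407, 0, -1, 0.016, -0, -0.009, 0, -0.458, -0, -1, 0.018, 0, -0.009, 0, -0.509, 0, -1, 0.02, -0, -0.009, 0, -0.56, -0, -1, 0.023, -0, -0.009, 0, -0.611, 0, -1 ]

[ 0.002, 0, -0.003, 0, -0.06, -0, -1, 0.004, 0, -0.005, 0, -0.119, -0, -1, 0.006, 0, -0.007, -0, -0.179, 0, -1, 0.009, -0, -0.01, -0, -0.238, 0, -1, 0.011, 0, -0.012, 0, -0.298, 0, -1, 0.014, -0, -0.014, 0, -0.358, 0, -1, 0.017, -0, -0.016, 0, -0.417, -0, -1, 0.02, 0, -0.017, 0, -0.477, -0, -1, 0.023, -0, -0.019, 0, -0.537, -0, -1, 0.026, 0, -0.02, 0, -0.596, 0, -1, 0.03, -0, -0.021, -0, -0.656, 0, -1, 0.033, -0, -0.022, 0, -0.716, 0, -1 ]
```

Request:
send_rows --targets '[-0.003,-0.002,-0.004,-0.013,-0.002,0.009,-1,-0.01,-0.005,-0.014,-0.044,-0.002,0.034,-1,-0.021,-0.012,-0.029,-0.09,-0.002,0.073,-1,-0.034,-0.019,-0.048,-0.148,-0.002,0.121,-1,-0.049,-0.028,-0.069,-0.213,-0.002,0.176,-1,-0.064,-0.037,-0.09,-0.283,-0.002,0.235,-1,-0.079,-0.046,-0.112,-0.352,-0.001,0.293,-1,-0.093,-0.054,-0.132,-0.418,-0.001,0.348,-1,-0.105,-0.061,-0.15,-0.476,-0.001,0.397,-1,-0.115,-0.066,-0.164,-0.522,-0.001,0.435,-1,-0.121,-0.07,-0.172,-0.553,-0.001,0.461,-1,-0.124,-0.071,-0.176,-0.564,-0.001,0.47,-1]'

```text
clock: 6.8
eef_pos: [543.7, -126.5, 138.1]
tcp_rot: [-3.14, -0.873, 1.094]
contact_force: [-0.2, 0.1, -1.4]
opening: 0.696
grasp_force: 54.0
```

Request:
send_rows --targets '[-0.004,0,0.002,0,-0.058,0,-1,-0.007,0,0.003,0,-0.116,0,-1,-0.011,0,0.005,0,-0.174,0,-1,-0.014,0,0.007,0,-0.233,0,-1,-0.017,0,0.009,0,-0.291,0,-1,-0.02,0,0.011,0,-0.349,0,-1,-0.023,0,0.014,0,-0.407,0,-1,-0.025,0,0.016,0,-0.465,0,-1,-0.028,0,0.019,0,-0.524,0,-1,-0.03,0,0.022,0,-0.582,0,-1,-0.033,0,0.025,0,-0.64,0,-1,-0.035,0,0.028,0,-0.698,0,-1]'

```text
clock: 7.8
eef_pos: [543.9, -125.2, 93.3]
tcp_rot: [-3.14, -0.172, 1.101]
contact_force: [-0.4, 0.1, -2.6]
opening: 0.694
grasp_force: 54.1
```

Request:
send_rows --targets '[0.001,0,-0.001,0,-0.051,0,-1,0.003,0,-0.003,0,-0.102,0,-1,0.004,0,-0.004,0,-0.153,0,-1,0.006,0,-0.005,0,-0.204,0,-1,0.008,0,-0.006,0,-0.255,0,-1,0.009,0,-0.007,0,-0.305,0,-1,0.011,0,-0.007,0,-0.356,0,-1,0.013,0,-0.008,0,-0.407,0,-1,0.016,0,-0.009,0,-0.458,0,-1,0.018,0,-0.009,0,-0.509,0,-1,0.02,0,-0.009,0,-0.56,0,-1,0.023,0,-0.009,0,-0.611,0,-1]'

```text
clock: 8.8
eef_pos: [553.5, -106.4, 106.4]
tcp_rot: [-3.14, 0.439, 1.101]
contact_force: [0.6, 0.5, -1.4]
opening: 0.702
grasp_force: 54.9
```

Request:
send_rows --targets '[0.002,0,-0.003,0,-0.06,0,-1,0.004,0,-0.005,0,-0.119,0,-1,0.006,0,-0.007,0,-0.179,0,-1,0.009,0,-0.01,0,-0.238,0,-1,0.011,0,-0.012,0,-0.298,0,-1,0.014,0,-0.014,0,-0.358,0,-1,0.017,0,-0.016,0,-0.417,0,-1,0.02,0,-0.017,0,-0.477,0,-1,0.023,0,-0.019,0,-0.537,0,-1,0.026,0,-0.02,0,-0.596,0,-1,0.03,0,-0.021,0,-0.656,0,-1,0.033,0,-0.022,0,-0.716,0,-1]'

```text
clock: 9.8
eef_pos: [571.6, -71.0, 112.1]
tcp_rot: [-3.139, 1.155, 1.103]
contact_force: [0.8, 0.1, -0.7]
opening: 0.698
grasp_force: 55.0
```

Request:
send_rows --targets '[0,0,0,0,0,0,-1,0,0,0,0,0,0,-1,0,0,0,0,0,0,-1,0,0,0,0,0,0,-1,0,0,0,0,0,0,-1,0,0,0,0,0,0,-1]'

```text
clock: 10.3
eef_pos: [571.6, -72.7, 113.4]
tcp_rot: [3.14, 1.151, 1.098]
contact_force: [0.7, -0.1, -0.7]
opening: 0.701
grasp_force: 55.0
```

```bash
python3 - <<'E'
from h import *
import pickle
p,q,s=here(); print(p,s['qpos'],s['contact_force'])
w=grab('wrist')['color']; c=grab('scene')['color'][160:320,200:440]; t=grab('top')['color'][180:330,260:500]
out=np.zeros((600,800,3),np.uint8); k=lambda i,W,H:cv2.resize(i,(W,H),interpolation=cv2.INTER_CUBIC)
out[:300,:400]=k(w,400,300); out[:300,400:]=k(c,400,300)[:, :]; out[300:,:480]=k(t,480,300)
cv2.imwrite('pics/pour.png',out)
E
```

```text
[571.62070576 -72.69441743 113.3509975 ] [ 0.27910589  0.89324978  1.48305534 -0.7398673   1.70840891  1.03456725] [ 0.71270433 -0.13349896 -0.7246364 ]
```

View pics/pour.png

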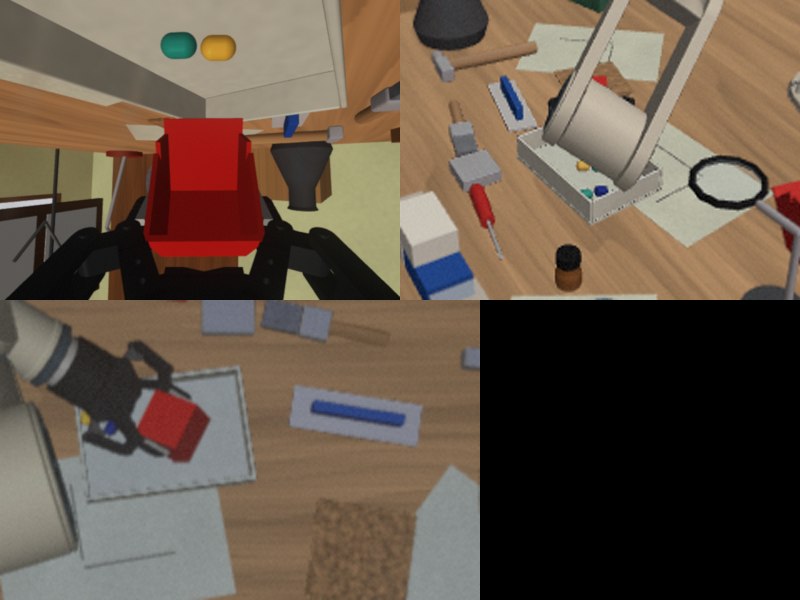

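The wrist view shows the cup empty and still held, with beads lying in the tray. I'll right the cup and carry it to the mat.

```bash
cat > t3.py <<'E'
from k import *
p,q,s=here()
tr=R.from_euler('z',.108); L=np.array([582,-55,0])+tr.apply([-15,-20,0])
M=np.array([426.3,-308.3]); lipM=M+62*np.array([np.cos(1.1),np.sin(1.1)])
K1=[(6,[*L[:2],120,1.1,80]),(12,[*L[:2],190,1.1,0]),(12,[*lipM,95,1.1,0]),(6,[*lipM,47.5,1.1,0])]
a=np.array([*L[:2],55,1.1,116]); ps=[]
for n,w in K1:
    for i in range(1,n+1):
        t=i/n; t=t*t*(3-2*t) if n==12 else t; v=a+(np.array(w)-a)*t; ps.append(cup_tcp(v[:3],v[3],v[4]))
    a=np.array(w)
q0=s['qpos'];m=0;Q=[q0]
for P,G in ps:
    q0,e=ik(P,G,q0);m=max(m,e);Q.append(q0)
Q=np.array(Q);print(m,np.round(Q[::6],2),np.abs(np.diff(Q,axis=0)).max(0)*12, ps[-1][0],ps[-1][1].as_euler('xyz'))
rows(p,q,ps,-1)
E
python3 t3.py
```

```text
6.263080467130805e-10 [[ 0.28  0.89  1.48 -0.74  1.71  1.03]
 [ 0.08  0.48  1.7  -0.46  1.29  0.75]
 [-0.33  0.3   1.86  0.21  0.96  0.02]
 [-0.7   0.49  1.92  0.92  1.2  -0.8 ]
 [-0.88  0.59  1.88  0.83  1.25 -0.93]
 [-1.05  0.71  1.79  0.73  1.3  -1.02]
 [-1.05  0.79  1.79  0.74  1.25 -1.08]] [1.35019416 0.89205137 0.4899032  2.55875656 0.95082241 2.8470577 ] [ 429.82241527 -301.37930058   26.26695717] [ 3.14159265 -0.87266463  1.1       ]
[ -0.013, -0, 0.001, -0, 0.104, -0.001, -1, -0.024, -0, 0.002, -0, 0.209, -0.001, -1, -0.036, -0, 0.004, -0, 0.314, -0.001, -1, -0.046, -0, 0.005, -0, 0.418, -0.001, -1, -0.057, -0, 0.007, -0, 0.523, -0.001, -1, -0.066, -0, 0.009, -0, 0.628, -0.001, -1, -0.067, -0, 0.01, -0, 0.655, -0.001, -1, -0.07, -0, 0.013, -0, 0.731, -0.001, -1, -0.073, -0, 0.017, -0, 0.846, -0.001, -1, -0.076, -0, 0.021, -0, 0.99, -0.001, -1, -0.079, -0, 0.026, -0, 1.153, -0.001, -1, -0.08, -0, 0.03, -0, 1.326, -0.001, -1 ]

[ -0.003, -0, 0.001, -0, 0.173, 0, -1, -0.003, -0, 0.002, -0, 0.336, 0, -1, -0.003, 0, 0.003, -0, 0.48, 0, -1, -0.002, -0, 0.004, 0, 0.595, 0, -1, -0, -0, 0.005, 0, 0.671, 0, -1, 0, -0, 0.005, 0, 0.698, 0, -1, -0.004, -0, 0.006, 0, 0.698, 0, -1, -0.016, -0.002, 0.009, 0, 0.698, 0, -1, -0.035, -0.004, 0.014, 0, 0.698, 0, -1, -0.058, -0.006, 0.02, 0, 0.698, 0, -1, -0.084, -0.008, 0.026, 0, 0.698, 0, -1, -0.111, -0.011, 0.034, 0, 0.698, 0, -1 ]

[ -0.026, -0.003, -0.012, 0, 0, 0, -1, -0.05, -0.005, -0.024, 0, 0, 0, -1, -0.071, -0.008, -0.034, 0, 0, 0, -1, -0.088, -0.009, -0.042, 0, 0, 0, -1, -0.1, -0.011, -0.048, 0, 0, 0, -1, -0.104, -0.011, -0.05, 0, 0, 0, -1, -0.11, -0.011, -0.045, 0, 0, 0, -1, -0.116, -0.011, -0.04, 0, 0, 0, -1, -0.122, -0.011, -0.034, 0, 0, 0, -1, -0.128, -0.011, -0.029, 0, 0, 0, -1, -0.134, -0.011, -0.024, 0, 0, 0, -1, -0.14, -0.011, -0.019, 0, 0, 0, -1 ]
```

Request:
send_rows --targets '[-0.013,0,0.001,0,0.104,-0.001,-1,-0.024,0,0.002,0,0.209,-0.001,-1,-0.036,0,0.004,0,0.314,-0.001,-1,-0.046,0,0.005,0,0.418,-0.001,-1,-0.057,0,0.007,0,0.523,-0.001,-1,-0.066,0,0.009,0,0.628,-0.001,-1,-0.068,0,0.011,0,0.69,-0.001,-1,-0.071,0,0.014,0,0.77,-0.001,-1,-0.073,0,0.017,0,0.846,-0.001,-1,-0.075,0,0.019,0,0.92,-0.001,-1,-0.076,0,0.021,0,0.99,-0.001,-1,-0.076,0,0.021,0,0.99,-0.001,-1]'

```text
clock: 11.45
eef_pos: [547.8, -118.9, 174.6]
tcp_rot: [3.141, 0.159, 1.098]
contact_force: [0.1, -0.8, -1.4]
opening: 0.697
grasp_force: 54.9
```

```bash
cat > t4.py <<'E'
from k import *
p,q,s=here(); ph=50+np.degrees(s['tcp_rot'][1]); print(p,s['tcp_rot'],ph)
M=np.array([426.3,-308.3])
lip=p+q.apply(OFF)+R.from_euler('ZY',[1.1,np.radians(ph)]).apply([62,0,42])
org=lambda z:M.tolist()+[z]
u=np.array([62*np.cos(1.1),62*np.sin(1.1),42])
K1=[(12,[*lip[:2],200,1.1,0]),(12,[*(org(60)+u),1.1,0])]
a=np.array([*lip,1.1,ph]); ps=[]
for n,w in K1:
    for i in range(1,n+1):
        t=i/n; v=a+(np.array(w)-a)*t; ps.append(cup_tcp(v[:3],v[3],v[4]))
    a=np.array(w)
rows(p,q,ps,-1)
E
python3 t4.py
```

```text
[ 547.81633534 -118.86443923  174.6072498 ] [3.14123114 0.15890754 1.09799191] 59.10473150639947
[ -0.003, -0, -0.001, 0, 0.086, -0.002, -1, -0.006, -0, -0.001, 0, 0.172, -0.002, -1, -0.008, -0, -0.001, 0, 0.258, -0.002, -1, -0.01, -0, -0.001, 0, 0.344, -0.002, -1, -0.011, -0, -0.001, 0.001, 0.43, -0.002, -1, -0.012, -0, -0.001, 0.001, 0.516, -0.002, -1, -0.012, -0, -0.001, 0.001, 0.602, -0.002, -1, -0.013, -0, -0.001, 0.001, 0.688, -0.002, -1, -0.012, -0, -0.002, 0.001, 0.774, -0.002, -1, -0.011, -0, -0.002, 0.001, 0.86, -0.002, -1, -0.01, -0, -0.002, 0.001, 0.946, -0.002, -1, -0.009, -0, -0.003, 0.001, 1.032, -0.002, -1 ]

[ -0.017, -0.002, -0.008, 0, 0, 0, -1, -0.035, -0.004, -0.016, 0, 0, 0, -1, -0.052, -0.006, -0.024, 0, 0, 0, -1, -0.07, -0.007, -0.032, 0, 0, 0, -1, -0.087, -0.009, -0.04, 0, 0, 0, -1, -0.104, -0.011, -0.048, 0, 0, 0, -1, -0.122, -0.013, -0.056, 0, 0, 0, -1, -0.139, -0.015, -0.064, 0, 0, 0, -1, -0.157, -0.017, -0.072, 0, 0, 0, -1, -0.174, -0.019, -0.08, 0, 0, 0, -1, -0.191, -0.021, -0.088, 0, 0, 0, -1, -0.209, -0.022, -0.096, 0, 0, 0, -1 ]
```

Request:
send_rows --targets '[-0.003,0,-0.001,0,0.086,-0.002,-1,-0.006,0,-0.001,0,0.172,-0.002,-1,-0.008,0,-0.001,0,0.258,-0.002,-1,-0.01,0,-0.001,0,0.344,-0.002,-1,-0.011,0,-0.001,0.001,0.43,-0.002,-1,-0.012,0,-0.001,0.001,0.516,-0.002,-1,-0.012,0,-0.001,0.001,0.602,-0.002,-1,-0.013,0,-0.001,0.001,0.688,-0.002,-1,-0.012,0,-0.002,0.001,0.774,-0.002,-1,-0.011,0,-0.002,0.001,0.86,-0.002,-1,-0.01,0,-0.002,0.001,0.946,-0.002,-1,-0.009,0,-0.003,0.001,1.032,-0.002,-1]'

```text
clock: 12.45
eef_pos: [544.8, -124.3, 178.0]
tcp_rot: [-3.139, -0.873, 1.102]
contact_force: [0.6, -0.2, -1.8]
opening: 0.697
grasp_force: 54.9
```

Request:
send_rows --targets '[-0.017,-0.002,-0.008,0,0,0,-1,-0.035,-0.004,-0.016,0,0,0,-1,-0.052,-0.006,-0.024,0,0,0,-1,-0.07,-0.007,-0.032,0,0,0,-1,-0.087,-0.009,-0.04,0,0,0,-1,-0.104,-0.011,-0.048,0,0,0,-1,-0.122,-0.013,-0.056,0,0,0,-1,-0.139,-0.015,-0.064,0,0,0,-1,-0.157,-0.017,-0.072,0,0,0,-1,-0.174,-0.019,-0.08,0,0,0,-1,-0.191,-0.021,-0.088,0,0,0,-1,-0.209,-0.022,-0.096,0,0,0,-1]'

```text
clock: 13.45
eef_pos: [430.5, -300.3, 79.4]
tcp_rot: [-3.136, -0.87, 1.1]
contact_force: [0.2, -0.3, -1.5]
opening: 0.692
grasp_force: 54.9
```

```bash
python3 - <<'E'
from h import *
p,q,s=here(); print(p,s['tcp_rot'],s['contact_force'],s['clock'])
w=grab('wrist')['color']
def rim(im):
    m=cv2.inRange(cv2.cvtColor(im,cv2.COLOR_BGR2HSV),(0,150,60),(6,255,255))|cv2.inRange(cv2.cvtColor(im,cv2.COLOR_BGR2HSV),(174,150,60),(180,255,255))
    m[:180]=0; m[:,:200]=0;m[:,460:]=0; c=max(cv2.findContours(m,0,2)[0],key=cv2.contourArea); return cv2.boundingRect(c)
print(rim(w),rim(cv2.imread('pics/w3.png')),rim(cv2.imread('pics/w2.png')))
print('origin est',p+q.apply(OFF)); 
t,G=cup_tcp([426.3,-308.3,3.5],1.1,0,(0,0,0)); print(t,delta(p,q,t,G))
# bead count in tray
T=grab('top'); im=T['color']; h=cv2.cvtColor(im,cv2.COLOR_BGR2HSV)
for n,lo,hi in(('teal',(70,90,40),(97,255,255)),('blue',(108,120,30),(130,255,255)),('amber',(18,120,90),(35,255,255))):
    m=cv2.inRange(h,lo,hi); 
    for c in cv2.findContours(m[210:285,292:392],0,2,offset=(292,210))[0]:
        if cv2.contourArea(c)>6:
            (u,v),_=cv2.minEnclosingCircle(c); g=R.from_euler('z',-.108).apply(plane(T,u,v,13)-[582,-55,0]); print(n,cv2.contourArea(c),np.round(g))
E
```

```text
[ 430.54855304 -300.25071049   79.4152964 ] [-3.13582252 -0.86971412  1.10041529] [ 0.21029991 -0.25940404 -1.52888407] 13.45
(229, 190, 195, 221) (229, 190, 195, 220) (228, 190, 200, 223)
origin est [ 426.96315282 -307.20819222   58.67142132]
[ 429.82241527 -301.37930058   24.26695717] [-0.043, 0.0001, 0.0346, -0.0061, 0.003, 0.0003]
teal 24.0 [-13.  12.  13.]
teal 24.5 [50. 61. 13.]
blue 15.0 [22. 67. 13.]
blue 14.0 [61. 87. 13.]
amber 23.5 [ 8. -4. 13.]
amber 23.5 [41. 98. 13.]
```

All six beads are in the tray and the cup hasn't slipped. I'll lower it onto the mat.

Request:
send_rows --targets '[-0.006,0,0.005,-0.006,0.003,0,-1,-0.012,0,0.0097,-0.006,0.003,0,-1,-0.018,0,0.0145,-0.006,0.003,0,-1,-0.024,0,0.0194,-0.006,0.003,0,-1,-0.03,0,0.0242,-0.006,0.003,0,-1,-0.034,0,0.0274,-0.006,0.003,0,-1,-0.037,0,0.0298,-0.006,0.003,0,-1,-0.039,0,0.0314,-0.006,0.003,0,-1,-0.041,0,0.033,-0.006,0.003,0,-1,-0.042,0,0.0338,-0.006,0.003,0,-1,-0.043,0,0.0346,-0.006,0.003,0,-1,-0.043,0,0.0346,-0.006,0.003,0,-1]'

```text
clock: 14.55
eef_pos: [430.7, -301.5, 24.9]
tcp_rot: [3.137, -0.873, 1.101]
contact_force: [0.2, 1.0, -1.7]
opening: 0.704
grasp_force: 54.9
```

Request:
send_rows --targets '[-0.0008,0,0.0006,0,0,0,-1,-0.0013,0,0.0011,0,0,0,-1,-0.0013,0,0.0011,0,0,0,-1,-0.0013,0,0.0011,0,0,0,-1]'

```text
clock: 14.88
eef_pos: [430.9, -301.6, 23.9]
tcp_rot: [3.136, -0.873, 1.102]
contact_force: [-3.1, -2.2, 5.9]
opening: 0.699
grasp_force: 55.4
```

Request:
send_rows --targets '[0,0,0,0,0,0,1,0,0,0,0,0,0,1,0,0,0,0,0,0,1,0,0,0,0,0,0,1,0,0,0,0,0,0,1,0,0,0,0,0,0,1,0,0,0,0,0,0,1,0,0,0,0,0,0,1]'

```text
clock: 15.55
eef_pos: [430.7, -301.5, 23.2]
tcp_rot: [3.137, -0.873, 1.101]
contact_force: [0.1, -0.5, 0.7]
opening: 0.998
grasp_force: 0.0
```

```bash
python3 - <<'E'
from h import *
import pickle
p,q,s=here(); print(p,s['tcp_rot'],s['contact_force'],s['clock'],s['opening'])
f=grab('wrist','w4'); pickle.dump(f,open('w4.pkl','wb'))
cv2.imwrite('pics/w4c.png',f['color'][150:450,120:520])
E
```

```text
[ 430.72238549 -301.45059509   23.20278715] [ 3.13725431 -0.87295455  1.10129056] [ 0.06173097 -0.45692061  0.66331039] 15.55 0.9984769361128784
```

View pics/w4c.png

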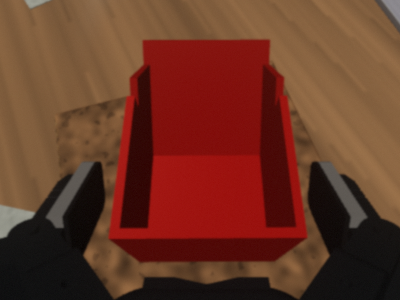

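The cup stands upright on the mat with clear gaps to both pads. I'll back out along the fingers and go to hover above the rule.

```bash
python3 - <<'E'
from k import *
p,q,s=here()
a=p-q.apply([0,0,150]); b=[609,-309,170]; G=Rt(1.397,0)
mid=[a[0],a[1],240]; 
print(a,delta(a,q,mid,Rt(1.2,.4)));print(delta(mid,Rt(1.2,.4),b,G))
q0=s['qpos']
for P,g in((a,q),(mid,Rt(1.2,.4)),(b,G),([609,-309,10],G),([475,-67,10],Rt(1.678,0))): q0,e=ik(P,g,q0);print(np.round(q0,2),round(e,4))
E
```

```text
[ 378.14820801 -403.61687655  119.53793971] [0.0923, 0.0003, -0.0774, 0.0634, -0.4724, -0.0811]
[0.131, 0.1809, 0.1314, 0.0394, -0.3987, -0.1944]
[-1.19  0.71  1.62  0.62  1.49 -0.99] 0.0
[-1.01  0.37  1.66  0.32  1.38 -0.75] 0.0
[-0.47  0.5   1.55 -0.    1.09 -0.3 ] 0.0
[-0.47  0.69  1.63 -0.    0.82 -0.3 ] 0.0
[-0.14  0.47  2.09  0.    0.58 -0.25] 0.0
```

Request:
send_rows --targets '[0,0,-0.01,0,0,0,1,0,0,-0.025,0,0,0,1,0,0,-0.05,0,0,0,1,0,0,-0.075,0,0,0,1,0,0,-0.1,0,0,0,1,0,0,-0.125,0,0,0,1,0,0,-0.15,0,0,0,1,0,0,-0.15,0,0,0,1]'

```text
clock: 16.27
eef_pos: [377.2, -409.1, 123.2]
tcp_rot: [3.129, -0.868, 1.105]
contact_force: [0.8, -1.0, 0.7]
opening: 0.999
grasp_force: 0.0
```

Request:
send_rows --targets '[0.092,0,-0.077,0.063,-0.472,-0.081,1,0.092,0,-0.077,0.063,-0.472,-0.081,1,0.092,0,-0.077,0.063,-0.472,-0.081,1,0.092,0,-0.077,0.063,-0.472,-0.081,1,0.092,0,-0.077,0.063,-0.472,-0.081,1,0.092,0,-0.077,0.063,-0.472,-0.081,1]'

```text
clock: 16.77
eef_pos: [378.3, -402.6, 241.0]
tcp_rot: [3.139, -0.4, 1.202]
contact_force: [-0.8, -0.5, -1.7]
opening: 1.002
grasp_force: 0.0
```

Request:
send_rows --targets '[0.131,0.181,0.131,0.039,-0.399,-0.194,1,0.131,0.181,0.131,0.039,-0.399,-0.194,1,0.131,0.181,0.131,0.039,-0.399,-0.194,1,0.131,0.181,0.131,0.039,-0.399,-0.194,1,0.131,0.181,0.131,0.039,-0.399,-0.194,1,0.131,0.181,0.131,0.039,-0.399,-0.194,1,0.131,0.181,0.131,0.039,-0.399,-0.194,1,0.131,0.181,0.131,0.039,-0.399,-0.194,1,0.131,0.181,0.131,0.039,-0.399,-0.194,1,0.131,0.181,0.131,0.039,-0.399,-0.194,1]'

```text
clock: 17.6
eef_pos: [606.8, -310.1, 168.8]
tcp_rot: [-3.139, -0.001, 1.394]
contact_force: [-0.4, -0.4, 0.6]
opening: 0.997
grasp_force: 0.0
```

```bash
python3 - <<'E'
from h import *
p,q,s=here(); print(p,s['tcp_rot'],s['clock'])
W=grab('wrist','w5');T=grab('top','t5')
def rib(f,region=None):
    m=cv2.inRange(cv2.cvtColor(f['color'],cv2.COLOR_BGR2HSV),(105,140,40),(125,255,255))
    if region: k=np.zeros_like(m); x0,y0,x1,y1=region;k[y0:y1,x0:x1]=255; m&=k
    return max(cv2.findContours(m,0,2)[0],key=cv2.contourArea)
c=rib(W); bb=cv2.boxPoints(cv2.minAreaRect(c)); print(bb.round())
P=np.array([plane(W,u,v,31) for u,v in bb]); print(P.round(1),P.mean(0).round(1))
# cup in top view
h=cv2.cvtColor(T['color'],cv2.COLOR_BGR2HSV); m=cv2.inRange(h,(0,150,60),(6,255,255))|cv2.inRange(h,(174,150,60),(180,255,255)); k=np.zeros_like(m);k[270:350,400:490]=255
c=cv2.findContours(m&k,0,2)[0]; c=max(c,key=cv2.contourArea); b=cv2.boxPoints(cv2.minAreaRect(c)); print('cup',np.array([plane(T,u,v,50) for u,v in b]).round())
# near tray edge seen in top: unaffected corners
E
```

```text
[ 606.79874856 -310.11955923  168.78625356] [-3.13914278e+00 -1.15636650e-03  1.39433163e+00] 17.6
[[320. 148.]
 [335. 148.]
 [335. 289.]
 [320. 289.]]
[[ 613.1 -246.6   31. ]
 [ 624.4 -248.6   31. ]
 [ 604.5 -365.    31. ]
 [ 591.7 -362.7   31. ]] [ 608.4 -305.7   31. ]Traceback (most recent call last):
  File "<stdin>", line 12, in <module>
ValueError: max() iterable argument is empty
```

View pics/w5.png

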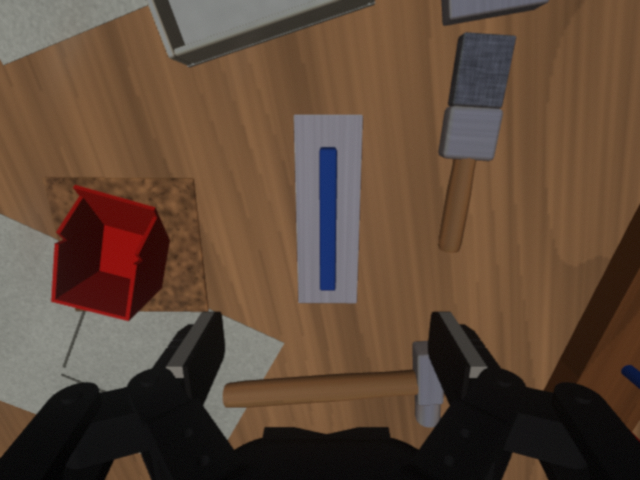

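The wrist view shows the rib centred at (327,218), upright in the picture, and the cup standing on the mat at (110,250). The hammer is clear of the fingers. I'll descend on the rib.

```bash
python3 - <<'E'
from h import *
W=None
p,q,s=here(); print(delta(p,q,[608.5,-306.5,10.5],Rt(1.39,0)))
E
```

```text
[0.0039, 0.0006, 0.1595, -0.0004, -0.0004, 0.004]
```

Request:
send_rows --targets '[0.004,0.001,0.03,0,0,0.004,1,0.004,0.001,0.06,0,0,0.004,1,0.004,0.001,0.09,0,0,0.004,1,0.004,0.001,0.115,0,0,0.004,1,0.004,0.001,0.135,0,0,0.004,1,0.004,0.001,0.148,0,0,0.004,1,0.004,0.001,0.155,0,0,0.004,1,0.004,0.001,0.159,0,0,0.004,1,0.004,0.001,0.159,0,0,0.004,1]'

```text
clock: 18.45
eef_pos: [610.6, -305.7, 11.3]
tcp_rot: [3.141, 0.0, 1.392]
contact_force: [-0.1, -0.2, 0.5]
opening: 0.999
grasp_force: 0.0
```

Request:
send_rows --targets '[0,0,0,0,0,0,-1,0,0,0,0,0,0,-1,0,0,0,0,0,0,-1,0,0,0,0,0,0,-1,0,0,0,0,0,0,-1,0,0,0,0,0,0,-1,0,0,0,0,0,0,-1,0,0,0,0,0,0,-1,0,0,0,0,0,0,-1,0,0,0,0,0,0,-1,0,0,0,0,0,0,-1,0,0,0,0,0,0,-1]' --grip_force 50

```text
clock: 19.45
eef_pos: [611.0, -305.4, 11.5]
tcp_rot: [3.14, 0.0, 1.392]
contact_force: [0.5, 0.6, 5.6]
opening: 0.151
grasp_force: 49.8
```

Request:
send_rows --targets '[0,0,0,0,0,0,-1,0,0,0,0,0,0,-1,0,0,0,0,0,0,-1,0,0,0,0,0,0,-1,0,0,-0.01,0,0,0,-1,0,0,-0.03,0,0,0,-1,0,0,-0.05,0,0,0,-1,0,0,-0.07,0,0,0,-1,0,0,-0.08,0,0,0,-1,0,0,-0.08,0,0,0,-1]'

```text
clock: 20.28
eef_pos: [611.9, -305.9, 93.8]
tcp_rot: [3.137, 0.001, 1.392]
contact_force: [0.3, -0.7, -1.3]
opening: 0.149
grasp_force: 48.9
```

```bash
python3 - <<'E'
from h import *
p,q,s=here(); print(p,s['tcp_rot'],s['contact_force'],s['opening'],s['clock'])
W=grab('wrist','w6')
m=cv2.inRange(cv2.cvtColor(W['color'],cv2.COLOR_BGR2HSV),(105,140,40),(125,255,255))
c=max(cv2.findContours(m,0,2)[0],key=cv2.contourArea); bb=cv2.boxPoints(cv2.minAreaRect(c)); print(bb.round())
P=np.array([plane(W,u,v,31+p[2]-10.5) for u,v in bb]); print(P.round(1),q.inv().apply(P-p).round(1))
E
```

```text
[ 611.93475302 -305.91881786   93.76852923] [3.13717091e+00 1.09383901e-03 1.39227775e+00] [ 0.25226936 -0.67283009 -1.27783355] 0.14934109406817456 20.2833
[[308. 186.]
 [344. 186.]
 [344. 434.]
 [308. 434.]]
[[ 616.6 -244.2  114.3]
 [ 628.6 -246.4  114.3]
 [ 610.9 -354.1  114.3]
 [ 595.4 -351.1  114.3]] [[ 61.6  -6.3 -20.6]
 [ 61.6   6.  -20.5]
 [-47.6   7.7 -20.4]
 [-47.5  -8.1 -20.5]]
```

The rule is held, aligned with the tool, and centred within 2 mm. I'll carry it to just in front of the tray's near edge.

```bash
python3 - <<'E'
from h import *
p,q,s=here(); print(delta(p,q,[470.7,-67,94],Rt(1.678,0)))
E
```

```text
[0.2098, -0.1805, -0.0025, 0.0024, 0.0009, -0.2857]
```

Request:
send_rows --targets '[0.01,-0.009,0,0,0,0,-1,0.03,-0.027,0,0,0,-0.05,-1,0.055,-0.048,0,0,0,-0.1,-1,0.08,-0.07,0,0,0,-0.15,-1,0.105,-0.09,0,0,0,-0.2,-1,0.13,-0.11,0,0,0,-0.25,-1,0.155,-0.132,0,0,0,-0.285,-1,0.178,-0.152,0,0.002,0.001,-0.285,-1,0.196,-0.168,0,0.002,0.001,-0.285,-1,0.206,-0.177,0,0.002,0.001,-0.285,-1,0.21,-0.18,0,0.002,0.001,-0.285,-1,0.21,-0.18,0,0.002,0.001,-0.285,-1]'

```text
clock: 21.33
eef_pos: [470.4, -66.2, 90.5]
tcp_rot: [-3.14, -0.001, 1.679]
contact_force: [1.0, -0.5, -2.1]
opening: 0.154
grasp_force: 49.0
```

```bash
python3 - <<'E'
from h import *
p,q,s=here(); print(p,s['tcp_rot'],s['contact_force'],s['opening'],s['clock'])
print(delta(p,q,[470.7,-67,13],Rt(1.678,0)))
W=grab('wrist','w7');T=grab('top','t7')
t=T['color'][200:300,280:400]; s2=grab('scene')['color'][200:300,280:400]
o=np.zeros((600,800,3),np.uint8); o[:300,:400]=cv2.resize(W['color'],(400,300)); o[:300,400:760]=cv2.resize(t,(360,300),interpolation=2); o[300:,:360]=cv2.resize(s2,(360,300),interpolation=2)
cv2.imwrite('pics/m7.png',o)
E
```

```text
[470.41501579 -66.15715619  90.49592202] [-3.13969313e+00 -1.17242142e-03  1.67853728e+00] [ 1.042199   -0.49508539 -2.06744588] 0.1537902740261658 21.3333
[-0.001, 0.0003, 0.0775, -0.0019, -0.0012, 0.0005]
```

Request:
send_rows --targets '[0,0,0.012,-0.002,-0.001,0,-1,0,0,0.028,-0.002,-0.001,0,-1,0,0,0.044,-0.002,-0.001,0,-1,0,0,0.058,-0.002,-0.001,0,-1,0,0,0.068,-0.002,-0.001,0,-1,0,0,0.074,-0.002,-0.001,0,-1,0,0,0.077,-0.002,-0.001,0,-1,0,0,0.077,-0.002,-0.001,0,-1]'

```text
clock: 22.15
eef_pos: [470.7, -66.9, 13.5]
tcp_rot: [3.141, -0.0, 1.677]
contact_force: [-0.1, 0.1, -1.8]
opening: 0.15
grasp_force: 49.0
```

```bash
python3 - <<'E'
from h import *
p,q,s=here(); print(p,s['tcp_rot'],s['contact_force'],s['opening'],s['clock'])
# gap check in wrist view: near tray wall + plate edge, white/grey; sample lines
W=grab('wrist','w8'); 
for y in(60,120,180,240): print(y,[int(v) for v in cv2.cvtColor(W['color'],6)[y,330:480:6]])
E
```

```text
[470.70584162 -66.8738675   13.52585047] [ 3.14134006e+00 -2.09185234e-04  1.67681670e+00] [-0.13314679  0.14660332 -1.77737525] 0.1504444550525577 22.15
60 [111, 112, 112, 111, 111, 105, 113, 112, 112, 113, 116, 111, 111, 112, 112, 110, 58, 47, 48, 49, 47, 49, 109, 111, 96]
120 [102, 100, 102, 104, 100, 104, 104, 102, 100, 107, 107, 110, 110, 109, 109, 94, 50, 50, 48, 48, 50, 109, 111, 103, 108]
180 [102, 99, 102, 98, 100, 102, 103, 101, 101, 102, 101, 107, 110, 110, 109, 69, 49, 49, 50, 53, 110, 110, 107, 108, 108]
240 [38, 38, 34, 99, 99, 104, 100, 100, 104, 100, 97, 109, 108, 108, 77, 49, 50, 49, 51, 108, 106, 109, 108, 108, 106]
```

Request:
send_rows --targets '[0,0.001,0.001,0,0,0,-1,0,0.002,0.001,0,0,0,-1,0,0.003,0.001,0,0,0,-1,0,0.004,0.001,0,0,0,-1,0,0.005,0.001,0,0,0,-1,0,0.006,0.001,0,0,0,-1,0,0.006,0.001,0,0,0,-1]'

```text
clock: 22.78
eef_pos: [477.0, -65.9, 13.0]
tcp_rot: [3.14, 0.0, 1.677]
contact_force: [0.1, 0.3, -0.7]
opening: 0.152
grasp_force: 49.0
```

Request:
send_rows --targets '[0,0.0005,0,0,0,0,-1,0,0.001,0,0,0,0,-1,0,0.0015,0,0,0,0,-1,0,0.0015,0,0,0,0,-1]'

```text
clock: 23.12
eef_pos: [478.2, -65.8, 12.9]
tcp_rot: [3.141, -0.0, 1.677]
contact_force: [-0.2, 0.3, -1.5]
opening: 0.15
grasp_force: 49.0
```

```bash
python3 - <<'E'
from h import *
p,q,s=here(); print(p,s['contact_force'])
W=grab('wrist','w9'); g=cv2.cvtColor(W['color'],6)
for y in(60,120,180,240): print(y,[int(v) for v in g[y,390:480:4]])
E
```

```text
[478.21806629 -65.77587328  12.93292313] [-0.23813418  0.32079307 -1.52216249]
60 [110, 110, 110, 108, 83, 58, 48, 48, 47, 47, 49, 93, 110, 111, 99, 104, 109, 106, 106, 105, 104, 106, 106]
120 [102, 101, 111, 94, 64, 48, 50, 48, 47, 50, 102, 110, 110, 89, 106, 107, 107, 107, 106, 106, 107, 106, 104]
180 [101, 95, 104, 69, 49, 50, 49, 49, 55, 107, 110, 108, 91, 106, 106, 107, 108, 108, 106, 106, 105, 106, 106]
240 [94, 104, 68, 47, 47, 48, 47, 66, 108, 108, 98, 107, 108, 108, 107, 107, 107, 106, 105, 106, 107, 106, 108]
```

Request:
send_rows --targets '[0,0.0005,0,0,0,0,-1,0,0.001,0,0,0,0,-1,0,0.0015,0,0,0,0,-1,0,0.0015,0,0,0,0,-1]'

```text
clock: 23.5
eef_pos: [479.8, -65.6, 13.0]
tcp_rot: [3.141, -0.0, 1.677]
contact_force: [-0.4, 0.5, -1.4]
opening: 0.15
grasp_force: 49.0
```

Request:
send_rows --targets '[0,0.0005,0,0,0,0,-1,0,0.001,0,0,0,0,-1,0,0.001,0,0,0,0,-1]'

```text
clock: 23.75
eef_pos: [480.7, -65.5, 12.9]
tcp_rot: [3.141, -0.0, 1.677]
contact_force: [-0.1, -0.4, -1.1]
opening: 0.148
grasp_force: 49.0
```

Request:
send_rows --targets '[0,0.0005,0,0,0,0,-1,0,0.001,0,0,0,0,-1,0,0.001,0,0,0,0,-1]'

```text
clock: 24.0
eef_pos: [481.6, -65.4, 12.9]
tcp_rot: [3.141, -0.0, 1.677]
contact_force: [-0.3, -0.9, -0.7]
opening: 0.15
grasp_force: 49.0
```

Request:
send_rows --targets '[0,0.0005,0,0,0,0,-1,0,0.001,0,0,0,0,-1,0,0.001,0,0,0,0,-1]'

```text
clock: 24.25
eef_pos: [481.9, -65.3, 12.8]
tcp_rot: [-3.141, -0.0, 1.678]
contact_force: [-2.3, -1.9, -1.6]
opening: 0.15
grasp_force: 49.2
```

Request:
send_rows --targets '[0,0.0005,0,0,0,0,-1,0,0.001,0,0,0,0,-1,0,0.001,0,0,0,0,-1]'

```text
clock: 24.5
eef_pos: [482.0, -65.2, 12.6]
tcp_rot: [-3.139, -0.001, 1.678]
contact_force: [-5.4, -2.2, 1.5]
opening: 0.149
grasp_force: 49.4
```

```bash
python3 - <<'E'
from h import *
p,q,s=here(); print(p,s['contact_force'])
W=grab('wrist','w10'); T=grab('top','t10')
o=np.zeros((600,800,3),np.uint8)
o[:,:400]=cv2.resize(W['color'][0:300,270:470],(400,600),interpolation=2)
o[:300,400:]=cv2.resize(T['color'][215:305,290:410],(400,300),interpolation=2)
sc=cv2.imread('pics/scene0.png')
o[300:,400:]=cv2.resize(grab('scene')['color'][200:290,270:390],(400,300),interpolation=2)
cv2.imwrite('pics/m10.png',o)
E
```

```text
[482.01204914 -65.16592203  12.59306282] [-5.41382779 -2.20624646  1.53700379]
```

View pics/m10.png

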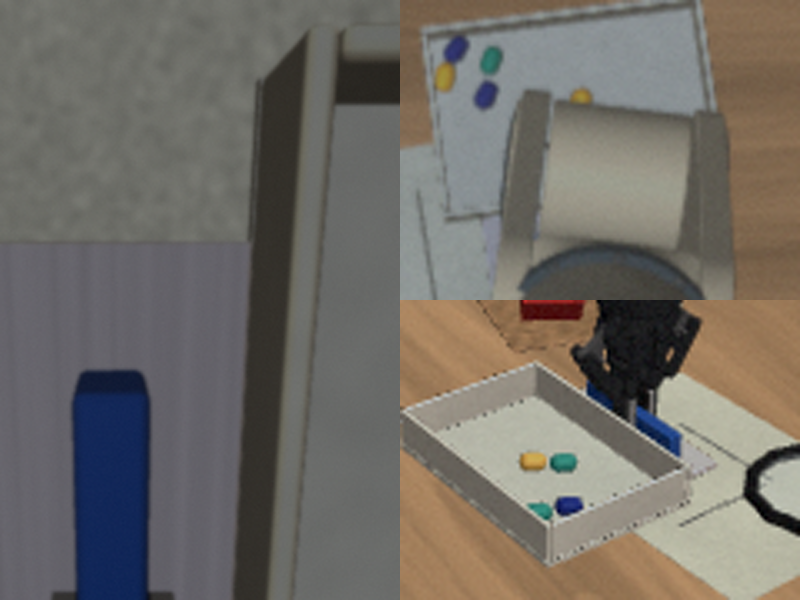

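The wrist crop shows the plate's edge meeting the tray wall along its visible length, and the contact force rose to 5.4 N, so it's flush. I'll relieve the preload, set it down and release with a small opening.

Request:
send_rows --targets '[0,-0.001,0,0,0,0,-1,0,-0.001,0.0008,0,0,0,-1,0,-0.001,0.0014,0,0,0,-1,0,-0.001,0.0014,0,0,0,-1]'

```text
clock: 24.98
eef_pos: [481.9, -65.2, 11.5]
tcp_rot: [-3.141, -0.0, 1.677]
contact_force: [-5.6, -0.6, 2.2]
opening: 0.151
grasp_force: 49.6
```

Request:
send_rows --targets '[0,0,0,0,0,0,-0.55,0,0,0,0,0,0,-0.55,0,0,0,0,0,0,-0.55,0,0,0,0,0,0,-0.55,0,0,0,0,0,0,-0.55]'

```text
clock: 25.4
eef_pos: [483.1, -65.3, 11.7]
tcp_rot: [3.14, 0.0, 1.677]
contact_force: [-1.0, 0.7, 0.3]
opening: 0.221
grasp_force: 0.0
```

Request:
send_rows --targets '[0,-0.001,0,0,0,0,-0.55,0,-0.001,-0.005,0,0,0,-0.55,0,-0.001,-0.015,0,0,0,-0.55,0,-0.001,-0.03,0,0,0,-0.55,0,-0.001,-0.055,0,0,0,-0.55,0,-0.001,-0.09,0,0,0,-0.55,0,-0.03,-0.13,0,0,0,-0.55,0,-0.06,-0.16,0,0,0,-0.55,0,-0.08,-0.18,0,0,0,-0.55,0,-0.08,-0.18,0,0,0,-0.55]'

```text
clock: 26.23
eef_pos: [400.9, -74.2, 196.3]
tcp_rot: [3.136, 0.002, 1.677]
contact_force: [0.2, -0.1, -0.9]
opening: 0.226
grasp_force: 0.0
```

```bash
python3 - <<'E'
from h import *
p,q,s=here(); print(p,s['contact_force'],s['clock'])
W=grab('wrist','w11');f=grab('scene','s11')
h=cv2.cvtColor(W['color'],cv2.COLOR_BGR2HSV); m=cv2.inRange(h,(105,140,40),(125,255,255))
c=max(cv2.findContours(m,0,2)[0],key=cv2.contourArea); bb=cv2.boxPoints(cv2.minAreaRect(c))
P=np.array([plane(W,u,v,31) for u,v in bb]); e=sorted([(np.linalg.norm(bb[i]-bb[i-1]),i) for i in range(4)])[-1][1]
d=P[e]-P[e-1]; d*=np.sign(d[1]); print('rib centre',P.mean(0),'yaw',np.arctan2(-d[0],d[1]),'len',np.linalg.norm(d))
print('tray frame',R.from_euler('z',-.107).apply(P.mean(0)-[582,-55,0]))
# cup in scene: compare with position
hs=cv2.cvtColor(f['color'],cv2.COLOR_BGR2HSV);m=cv2.inRange(hs,(0,150,60),(6,255,255))
print([ (cv2.boundingRect(c),cv2.contourArea(c)) for c in cv2.findContours(m[150:230,280:360],0,2,offset=(280,150))[0] if cv2.contourArea(c)>50])
# plate edge / tray wall: parallel test with edge lines
E
```

```text
[400.85874483 -74.17563858 196.25292091] [ 0.21333734 -0.10587084 -0.89693816] 26.2333
rib centre [479.61272027 -66.15089597  31.        ] yaw 0.11895467621648062 len 118.75015254390495
tray frame [-102.99259319   -0.15257745   31.        ]
[((306, 184, 20, 22), 360.0)]
```

The rule measures at (-103, 0) mm in the tray frame and is parallel within about 0.01 rad. The cup stands on the mat and the arm is clear, so I'll hand in.

```bash
python3 -c "
from rig import r
print(r.sign_off())"
```

```text
the job is handed in; nothing more can be done
None
```

I handed the job in at about 26 s, and sign-off returned no verdict. All six beads are in the tray, the empty cup stands on the mat, and the straightedge lies flush and centred on the tray's near edge.

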